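# Dip-check the wax melter and present the gauge

### The job

Take the orange-handled dip gauge from its wooden rest, push its rod into the melter's sloping guide tube until the brass collar sits against the rim, hold it there for a moment, then draw it right out. Finish still holding the gauge in the gripper, level and still, touching nothing else, with its tip about a hand's breadth above the middle of the white reading tile, and leave the other things on the table where they are.

Things in the scene. Friction and masses are not known exactly. Their poses are not given: they have to be found in the camera images.
- gauge: dip gauge, about 100 g: steel rod 8 mm thick with tapered tip and black marks, brass stop collar (30 mm across, 8 mm thick), orange square handle (16 x 16 mm). Origin on the centre line in the collar's stop face (towards the tip); x axis along the rod to the tip: tip at x = +95 mm, handle x = -8 to -108 mm, balances at -35 mm. Starts lying level in the rest, centre line 50 mm above the table, lifts straight up
- gauge_tip (a point): the end of the gauge's rod
- gauge_grip (a point): the place to grip the handle, on its centre line, 50 mm behind the collar's stop face; the handle is free below and beside it while in the rest (30 mm or more on either side)
- rest: fixed wooden rest for the gauge: a base 170 x 50 x 12 mm and two slotted supports up to 56 mm high. Origin on the table; the gauge lies along its x axis, tip towards -x, stop face over x = +50 mm; supports at x = +20 mm (under the rod) and x = +140 mm (under the handle's rear end)
- melter: closed turquoise wax melter, fixed, 150 mm (x, from -100 to +50 mm) x 120 mm (y) x 114 mm high, black control panel on its -x face. Origin on the table; the guide tube leaves its upper edge on the +x side
- guide_tube: fixed aluminium guide tube of the melter, outside 34 mm, bore 14 mm, 105 mm deep, no spring or catch. Origin in the middle of its mouth, 125 mm above the table, 70 mm along +x of the melter's frame; its x axis runs down the bore, towards the melter's -x side and 35 degrees below level. The gauge goes in along this axis until the collar meets the rim
- tile: white ceramic reading tile with a blue dot in its middle, fixed, 80 x 80 x 8 mm. Origin under its middle, on the table
- mug: bystander: white ceramic mug, 82 mm wide, 92 mm tall; origin at the middle of its underside
- tool_jar: bystander: glass jar 68 mm wide with steel and wooden carving tools standing in it, 150 mm tall; origin at the middle of its underside
- power_unit: bystander: turquoise power unit with a black front, 100 x 80 x 77 mm; origin at the middle of its underside
- mandrel: bystander: tapered wooden ring mandrel lying down, 280 mm long, 29 mm thick; origin at the middle of its underside
- wax_block: bystander: dark green block of carving wax, 70 x 45 x 28 mm; origin at the middle of its underside
- tea_glass: bystander: amber tea glass, 76 mm wide, 90 mm tall; origin at the middle of its underside
- pick_pot: bystander: small round wooden pot of toothpicks, 44 mm wide, 65 mm tall; origin at the middle of its underside

How it is judged:
By the outcome, as a careful person would: the job done as asked, in the order asked, and still so for the second after the job is handed in, while the arm keeps its last pose, push and grip.
It also fails if it takes over 51 s, if anything falls off the work surface, if the arm or the gripper's body presses on something with over 40 N, if the wrist force passes 120 N, or if a joint passes its speed limit or range.

### The arm

A 6-joint arm with a two-finger parallel gripper is mounted at the origin on the work surface. World frame = base frame: x ahead of the robot, y to its left, z up, the work surface at z = 0. Lengths are in m, angles in rad, forces in N, time in s.
With the tool pointing down it reaches from about 0.3 to 0.775 m from the base axis. Payload 14.6 kg.
Tool frame: the origin (TCP) lies at the very end of the fingers, on their centre line; the grasp point (between the pads) lies grip_point_offset behind it (grip_point_offset is the distance from the TCP to the grasp point, in m); z points along the fingers, y is the line along which they close (so a half turn about z gives the same grasp; the last joint's range is limited). The gripper opens to 94 mm and grips with 3 to 60 N. Pads are 16 mm wide; open, the fingers measure 119 mm over their backs; the gripper's body (75 mm by 177 mm) begins 78 mm behind the grasp point.
Start: joints at [-1.291, 0.3, 1.521, -0, 1.321, -0.067], TCP at [0.187, -0.517, 0.205] pointing down, gripper open.
Joint ranges: [-3.03, 3.03], [-0.79, 2.21], [0.23, 2.52], [-1.04, 4.18], [0, 3.07], [-2.55, 2.55]. Speed limits (rad/s): [2.22, 2.22, 2.57, 3.14, 3.14, 3.14].

### API

Orientations are given as a unit quaternion [x, y, z, w].
In Python, from cell import * gives the robot as it stands. The module is installed in compiled form; this text tells all that it offers.
- The arm moves only by the shell command python3 -m handwheel 'ROWS' [OPENING]. ROWS is JSON, a list that holds one entry, the list of rows, each a list of 6 numbers: the shift along the tool's x, y, z in mm, then the turn, a rotation vector about the tool's x, y, z in rad. In form: [[[tx, ty, tz, ax, ay, az], ...]]. A call has exactly 5 rows; each row is the pose to reach, as a shift and turn from the pose commanded when the call began, along the tool's axes at that moment; what a row does not reach only later rows make up. A row lasts 1/10 s, in which the tool goes at most 50 mm and 8.59 degrees, less where a joint would pass 70% of its speed; a pose out of reach is approached as far as the arm can. A call with a gripper value outside its range is refused whole. OPENING is the opening, from 0 (shut) to 1 (fully open), set as the call begins (- or left out, the last holds). The fingers move at their own pace and stop on an object; the grip force is fixed at half the most. Time passes only in rows, so rows that repeat a pose let the fingers close, or fill a call up. It gives the time, the measured TCP pose, the force, the opening and the grip force at its end, in the units of the state.
- read_state(): the state, without advancing time (a new reading comes with each control period).
- get_image(name): name is "scene" or "top"; returns the picture (400x640x3 uint8, red, green, blue); there is no depth.
- camera_info(name): a dict with "fov_y" (degrees; the focal length in pixels is half the picture's height over the tangent of half this angle, whatever the lens; pixels are square), "cx", "cy" (the principal point, pixels), "origin" and "attitude" of the camera in the world. Camera axes: x right, y down, z forward; pixel columns grow to the right and rows downward; lengths in m; the calibration is good to about 2 mm. A picture is of the moment at which its call begins. camera_info takes no time and is no camera call.
- finish_job(): hands the job in; it is judged then, once.
The state is a dict: "t": time; "joints": joint angles; "dq": joint speeds; "joint_torque": joint torques, N m; "position": TCP position; "tcp_rot": TCP orientation; "contact_force": force on the tool from outside, world axes, zero at the start; "torque": the same for the moment, N m; "grip_width": finger opening in m; "finger_force": force on a finger pad.
Only numpy, scipy, OpenCV 4.12 (cv2) and the standard library are available. Lean on these libraries where they do the work, as an engineer would, in place of code of your own. Each camera call takes 0.05 s, during which the arm holds its last target. There are 200 camera calls.

## Working session

There is one attempt and no reset: what is moved stays moved. The work goes in short steps, Python scripts to look and compute and a shell command to move; the robot and the scene stay as the last step left them, time stands still between calls to the robot, and variables do not carry over. Pictures are saved under pics/ and viewed, at most 10 in all, crops included, and the job is handed in when it is done.

```bash
mkdir -p pics
python3 - <<'E'
from cell import *
import cv2
s=read_state(); print({k:s[k] for k in("t","position","tcp_rot","grip_width","contact_force")})
try: print(grip_point_offset)
except Exception as e: print(e)
for n in("scene","top"):
    print(n,camera_info(n)); cv2.imwrite(f"pics/{n}0.png",get_image(n)[:,:,::-1])
E
```

```text
{'t': 0.0, 'position': array([ 0.18687209, -0.51700425,  0.20488164]), 'tcp_rot': array([ 9.85002211e-01,  1.72540738e-01, -6.99185099e-05, -5.77892013e-04]), 'grip_width': 0.09405288146471803, 'contact_force': array([ 0.37724754, -0.41037788,  0.13576086])}
0.0188
scene {'fov_y': 51.454459844018366, 'cx': 321.2875411266632, 'cy': 201.44280334856086, 'origin': array([ 1.05790222, -0.67057673,  1.10441341]), 'attitude': array([ 0.89323935,  0.2902749 , -0.10094515, -0.3281372 ])}
top {'fov_y': 57.09878455093072, 'cx': 318.5268021506908, 'cy': 198.76970872892431, 'origin': array([ 0.35606735, -0.02347784,  1.1675973 ]), 'attitude': array([ 0.75160303, -0.65135886,  0.07045318, -0.07655635])}
```

View pics/scene0.png

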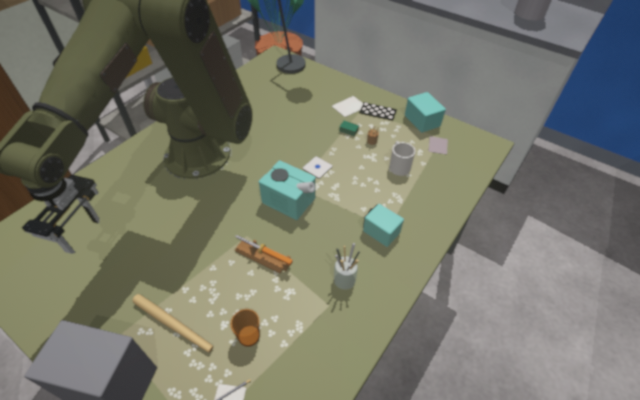

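View pics/top0.png

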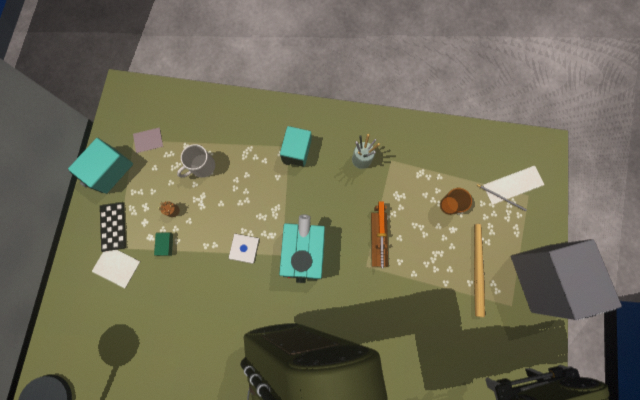

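The top view shows the orange handle at about (381,220) with its tip toward the robot. The tile's blue dot is at (243,248), the melter at (302,250), and the tube mouth at (304,217) faces +x. In the scene view the gauge is near (265,252) and the tube near (307,186).

```bash
cat > h.py <<'E'
from cell import *
import cv2, numpy as np
from scipy.spatial.transform import Rotation as R
def ray(n,uv):
    c=camera_info(n); f=200/np.tan(np.radians(c["fov_y"]/2))
    d=R.from_quat(c["attitude"]).apply([(uv[0]-c["cx"])/f,(uv[1]-c["cy"])/f,1]); return np.array(c["origin"]),d
def plane(n,uv,z):
    o,d=ray(n,uv); return o+d*(z-o[2])/d[2]
def tri(a,b):
    (o,d),(p,e)=ray("scene",a),ray("top",b)
    s=np.linalg.lstsq(np.c_[d,-e],p-o,rcond=None)[0]; A,B=o+d*s[0],p+e*s[1]; return (A+B)/2,np.linalg.norm(A-B)
def proj(n,P):
    c=camera_info(n); f=200/np.tan(np.radians(c["fov_y"]/2))
    q=R.from_quat(c["attitude"]).inv().apply(np.array(P)-c["origin"]); return q[:2]/q[2]*f+[c["cx"],c["cy"]]
def blobs(im,lo,hi,a=15):
    m=cv2.inRange(cv2.cvtColor(im,cv2.COLOR_RGB2HSV),lo,hi)
    c,_=cv2.findContours(m,cv2.RETR_EXTERNAL,cv2.CHAIN_APPROX_NONE)
    return [x for x in c if cv2.contourArea(x)>a]
E
python3 - <<'E'
from h import *
np.set_printoptions(precision=4,suppress=True)
for n in("scene","top"):
    im=get_image(n)
    for name,lo,hi in(("orange",(5,190,110),(15,255,255)),("turq",(80,100,60),(95,255,255)),("blue",(105,120,60),(125,255,255))):
        for c in blobs(im,lo,hi,8):
            r=cv2.minAreaRect(c); M=cv2.moments(c); print(n,name,np.round(r[0],1),np.round(r[1],1),round(r[2]),"cen",np.round([M["m10"]/M["m00"],M["m01"]/M["m00"]],1), np.round(cv2.boxPoints(r)).astype(int).tolist())
t=get_image("top");s=get_image("scene")
a=cv2.resize(t[190:300,220:400],None,fx=4,fy=4,interpolation=2); b=cv2.resize(s[145:285,220:360],None,fx=4,fy=4,interpolation=2)
cv2.imwrite("pics/ct.png",a[:,:,::-1]);cv2.imwrite("pics/cs.png",b[:,:,::-1])
E
```

```text
scene turq [296.   6.] [12. 12.] 90 cen [294.1   6.4] [[290, 0], [302, 0], [302, 12], [290, 12]]
scene blue [592.   80.5] [161.  94.] 90 cen [605.6  85.8] [[545, 0], [639, 0], [639, 161], [545, 161]]
scene blue [300.  18.] [36. 26.] 90 cen [303.5  19. ] [[287, 0], [313, 0], [313, 36], [287, 36]]
scene blue [284.  10.] [20.  8.] 90 cen [284.8   7.2] [[280, 0], [288, 0], [288, 20], [280, 20]]
scene blue [274.   9.] [18.  8.] 90 cen [274.8   5.8] [[270, 0], [278, 0], [278, 18], [270, 18]]
scene blue [261.7  10.9] [22.5 10.8] 72 cen [263.4  10.6] [[253, 2], [263, -1], [270, 20], [260, 23]]
scene blue [245.5   4.5] [9. 9.] 90 cen [245.4   4.3] [[241, 0], [250, 0], [250, 9], [241, 9]]
top orange [381. 217.] [30.  6.] 90 cen [381.1 217.6] [[378, 202], [384, 202], [384, 232], [378, 232]]
top orange [449.5 204.5] [15. 15.] 90 cen [449.4 204.7] [[442, 197], [457, 197], [457, 212], [442, 212]]
top turq [302.  250.8] [41.6 52.6] 4 cen [301.9 252.3] [[279, 275], [283, 223], [325, 226], [321, 279]]
top turq [ 99.  166.4] [45.4 45.6] 41 cen [ 98.6 165.9] [[67, 169], [97, 134], [131, 164], [101, 199]]
top turq [295.5 143. ] [25.7 30.3] 14 cen [295.4 143.1] [[279, 155], [287, 125], [312, 131], [304, 161]]
top blue [243. 248.] [5.7 5.7] 45 cen [243.1 247.9] [[239, 248], [243, 244], [247, 248], [243, 252]]
top blue [2.5 8. ] [16.  5.] 90 cen [1.8 4.9] [[0, 0], [5, 0], [5, 16], [0, 16]]
```

View pics/ct.png

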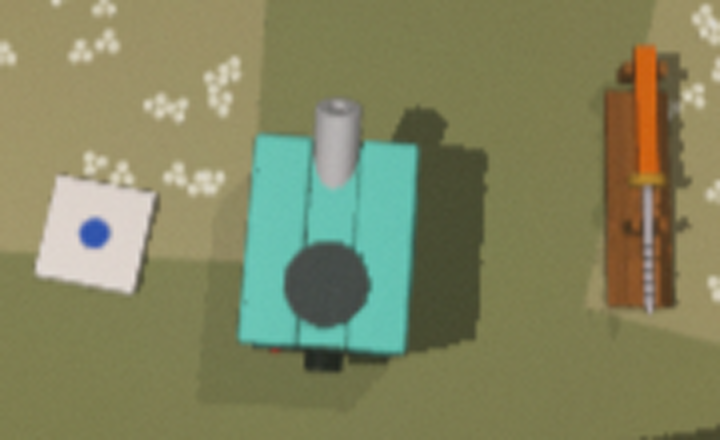

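View pics/cs.png

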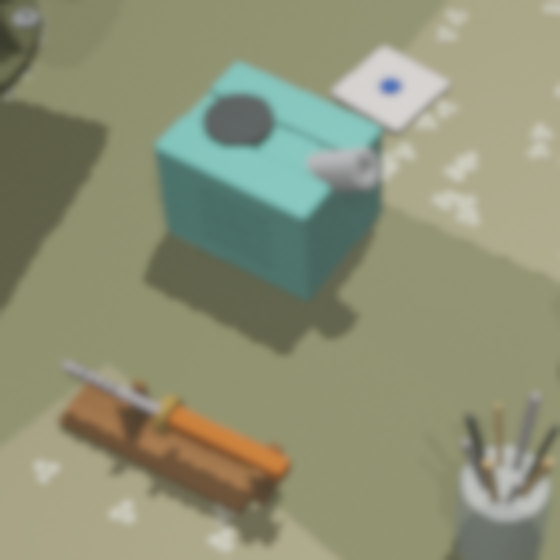

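The crops show the following positions, in crop pixels at 4x:
- **Top view:** handle rear (646,46), collar (648,180), tip (650,311), tube mouth (339,106), dot (95,233).
- **Top view, melter top corners:** (257,134), (418,144), (406,353), (239,342).
- **Scene view:** tip (66,366), collar (168,411), mouth about (370,166), dot (390,86).

```bash
cat > m.py <<'E'
from h import *
np.set_printoptions(precision=4,suppress=True)
T=lambda x,y:((x+.5)/4-.5+220,(y+.5)/4-.5+190); S=lambda x,y:((x+.5)/4-.5+220,(y+.5)/4-.5+145)
for n,a,b,z in(("tip",(650,311),(66,366),.05),("collar",(648,180),(168,411),.05),("rear",(646,46),(285,470),.054)):
    print(n,plane("top",T(*a),z),plane("scene",S(*b),z),tri(S(*b),T(*a)))
C=np.array([plane("top",T(*p),.114) for p in((257,134),(418,144),(406,353),(239,342))])
print(C); print("sides",[np.linalg.norm(C[i]-C[i-1]) for i in range(4)])
cen=C.mean(0); ax=(C[0]+C[1]-C[2]-C[3]); ax/=np.linalg.norm(ax); yaw=np.arctan2(ax[1],ax[0])
o=cen+ax*.025; print("melter yaw",np.degrees(yaw),"origin",o,"mouth pred",o+ax*.07)
print("mouth top",plane("top",T(339,106),.125),tri(S(370,166),T(339,106)))
print("mouth scene",plane("scene",S(370,166),.125))
print("dot",plane("top",T(95,233),.008),plane("scene",S(390,86),.008))
E
python3 m.py
```

```text
tip [ 0.4104 -0.2149  0.05  ] [ 0.4158 -0.2128  0.05  ] (array([ 0.4123, -0.2134,  0.0473]), np.float64(0.005257188758313461))
collar [ 0.5079 -0.203   0.05  ] [ 0.507  -0.1978  0.05  ] (array([ 0.5083, -0.2011,  0.0547]), np.float64(0.003260991976776872))
rear [ 0.6104 -0.1898  0.054 ] [ 0.6128 -0.1881  0.054 ] (array([ 0.6116, -0.1889,  0.0534]), np.float64(0.002829899298616727))
[[ 0.4921  0.0905  0.114 ]
 [ 0.5014 -0.0256  0.114 ]
 [ 0.3543 -0.0377  0.114 ]
 [ 0.3452  0.0793  0.114 ]]
sides [np.float64(0.14733208283047636), np.float64(0.11642991384564023), np.float64(0.147650388608432), np.float64(0.11732812728437873)]
melter yaw 4.517772149092196 origin [0.4482 0.0286 0.114 ] mouth pred [0.5179 0.0341 0.114 ]
mouth top [0.519  0.0343 0.125 ] (array([0.5209, 0.0364, 0.1266]), np.float64(0.006001284538290742))
mouth scene [0.5218 0.0401 0.125 ]
dot [0.4106 0.2148 0.008 ] [0.4128 0.2167 0.008 ]
```

```bash
cat > c.py <<'E'
from h import *
np.set_printoptions(precision=3,suppress=True)
gp=0.0188
def tool(yaw,pitch):  # gauge points along -x of yaw, nose down by pitch; tool x = -gauge x
    return R.from_euler("z",yaw,degrees=True)*R.from_euler("y",-pitch,degrees=True)*R.from_euler("x",180,degrees=True)
def go(grip,yaw,pitch):
    s=read_state(); q=R.from_quat(s["tcp_rot"]); T=tool(yaw,pitch); p=np.array(grip)+T.apply([0,0,gp])
    print("shift mm",q.inv().apply(p-s["position"])*1e3,"rot",(q.inv()*T).as_rotvec(),"t",s["t"])
E
python3 -c "
from c import *
print(tool(0,35).apply([[1,0,0],[0,0,1]])); go([.555,-.1955,.14],7.2,0)"
```

```text
[[ 0.819  0.     0.574]
 [ 0.574 -0.    -0.819]]
shift mm [ 455.496 -177.364   84.151] rot [-0.     0.     0.221] t 0.3
```

```bash
python3 -m handwheel '[[[20,-8,0,0,0,0.01],[55,-21,0,0,0,0.04],[95,-37,5,0,0,0.07],[135,-53,10,0,0,0.11],[175,-68,20,0,0,0.15]]]' 1; python3 -c "
from c import *
go([.555,-.1955,.14],7.2,0)"
```

```text
t: 0.8
position: [0.3295, -0.3927, 0.1858]
tcp_rot: [0.995, 0.097, 0.0, 0.001]
contact_force: [0.5, -1.5, 0.6]
grip_width: 0.0937
finger_force: 0.0
shift mm [ 259.352 -149.913   64.585] rot [ 0.001 -0.001  0.069] t 0.8
```

```bash
python3 -m handwheel '[[[40,-23,8,0,0,0.02],[80,-46,16,0,0,0.04],[120,-69,24,0,0,0.06],[160,-92,32,0,0,0.07],[195,-113,40,0,0,0.07]]]'; python3 -c "
from c import *
go([.555,-.1955,.14],7.2,0)"
```

```text
t: 1.3
position: [0.499, -0.2432, 0.1452]
tcp_rot: [0.998, 0.063, 0.0, 0.0]
contact_force: [-0.2, -0.8, -0.2]
grip_width: 0.094
finger_force: 0.0
shift mm [ 61.617 -40.175  23.96 ] rot [ 0.    -0.     0.001] t 1.3
```

```bash
python3 -m handwheel '[[[30,-18,8,0,0,0],[50,-29,16,0,0,0],[62,-36,24,0,0,0],[64,-37,25,0,0,0],[64,-37,25,0,0,0]]]'
python3 - <<'E'
from c import *
go([.555,-.1955,.05],7.2,0)
t=get_image("top");s=get_image("scene")
a=cv2.resize(t[180:280,330:430],None,fx=4,fy=4,interpolation=2); b=cv2.resize(s[190:290,210:310],None,fx=4,fy=4,interpolation=2)
cv2.imwrite("pics/above.png",np.hstack([a,b])[:,:,::-1])
E
```

```text
t: 1.8
position: [0.5559, -0.2004, 0.1203]
tcp_rot: [0.998, 0.063, -0.0, -0.0]
contact_force: [-0.2, -0.7, -0.1]
grip_width: 0.0937
finger_force: 0.0
shift mm [-0.257 -4.984 89.057] rot [-0.     0.001  0.001] t 1.8
```

View pics/above.png

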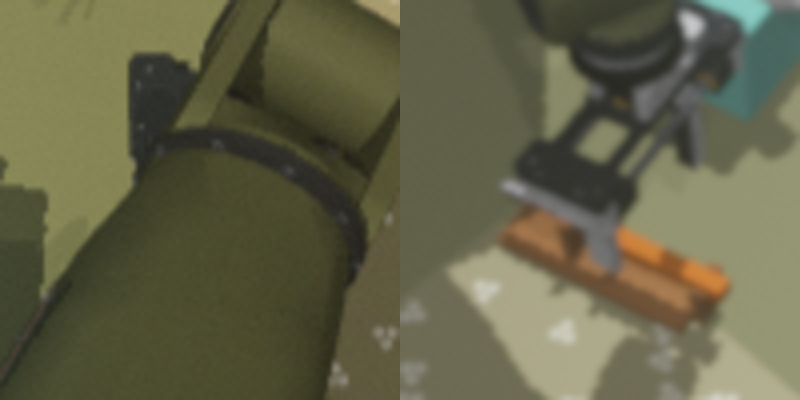

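The view from above shows the open fingers straddling the orange handle, near (610,265) in the picture, just ahead of the handle's middle. I'll descend.

```bash
python3 -m handwheel '[[[0,-5,20,0,0,0],[0,-5,45,0,0,0],[0,-5,70,0,0,0],[0,-5,85,0,0,0],[0,-5,89,0,0,0]]]'; python3 -m handwheel '[[[0,0,0,0,0,0],[0,0,0,0,0,0],[0,0,0,0,0,0],[0,0,0,0,0,0],[0,0,0,0,0,0]]]' 0;  python3 -m handwheel '[[[0,0,0,0,0,0],[0,0,0,0,0,0],[0,0,0,0,0,0],[0,0,0,0,0,0],[0,0,0,0,0,0]]]'
```

```text
t: 2.4
position: [0.5549, -0.1955, 0.0304]
tcp_rot: [0.998, 0.063, -0.001, -0.0]
contact_force: [0.1, -0.7, 1.5]
grip_width: 0.094
finger_force: 0.0
t: 2.9
position: [0.5559, -0.1952, 0.0319]
tcp_rot: [0.998, 0.063, 0.0, 0.0]
contact_force: [-0.5, 0.4, 0.1]
grip_width: 0.0571
finger_force: 0.0
t: 3.4
position: [0.5557, -0.1951, 0.0314]
tcp_rot: [0.998, 0.063, -0.0, -0.0]
contact_force: [0.1, -0.3, -0.1]
grip_width: 0.0172
finger_force: 0.0
```

```bash
python3 -m handwheel '[[[0,0,0,0,0,0],[0,0,0,0,0,0],[0,0,0,0,0,0],[0,0,0,0,0,0],[0,0,0,0,0,0]]]';  python3 -m handwheel '[[[0,0,-5,0,0,0],[0,0,-20,0,0,0],[0,0,-50,0,0,0],[0,0,-90,0,0,0],[0,0,-130,0,0,0]]]'; python3 -c "
from c import *
u=np.array([-np.cos(np.radians(4.5))*np.cos(np.radians(35)),-np.sin(np.radians(4.5))*np.cos(np.radians(35)),-np.sin(np.radians(35))])
M=np.array([.5195,.0355,.125]); st=M-u*.14; print(st-u*.05); go(st-u*.05,4.5,35)"
```

```text
t: 3.9
position: [0.5557, -0.1951, 0.0315]
tcp_rot: [0.998, 0.063, -0.0, 0.0]
contact_force: [-0.2, -0.5, -0.0]
grip_width: 0.0153
finger_force: 30.0
t: 4.4
position: [0.5555, -0.195, 0.1641]
tcp_rot: [0.998, 0.063, 0.0, 0.0]
contact_force: [0.6, -0.6, -1.1]
grip_width: 0.0155
finger_force: 30.0
[0.675 0.048 0.234]
shift mm [ 159.686 -225.183  -54.48 ] rot [-0.015  0.61   0.047] t 4.4
```

```bash
python3 -m handwheel '[[[0,-10,-30,0,0.03,0],[5,-40,-60,0,0.1,0],[15,-80,-75,0,0.2,0.01],[30,-120,-75,0,0.3,0.02],[60,-160,-75,-0.01,0.4,0.03]]]'; python3 -c "
from c import *
go([.675,.048,.234],4.5,35)"
```

```text
t: 4.9
position: [0.5947, -0.0278, 0.2393]
tcp_rot: [0.978, 0.046, 0.202, -0.008]
contact_force: [0.4, -0.5, -1.5]
grip_width: 0.0158
finger_force: 30.0
shift mm [ 81.705 -67.785  57.549] rot [-0.004  0.204  0.015] t 4.9
```

```bash
python3 -m handwheel '[[[20,-20,14,0,0.06,0],[42,-40,30,0,0.12,0.01],[64,-56,46,0,0.18,0.01],[78,-65,55,0,0.2,0.015],[82,-68,57.5,-0.004,0.204,0.015]]]'; python3 -m handwheel '[[[0,0,0,0,0,0],[0,0,0,0,0,0],[0,0,0,0,0,0],[0,0,0,0,0,0],[0,0,0,0,0,0]]]'
python3 - <<'E'
from c import *
go([.675,.048,.234],4.5,35)
t=get_image("top");s=get_image("scene")
a=cv2.resize(t[180:280,260:360],None,fx=4,fy=4,interpolation=2); b=cv2.resize(s[120:220,260:360],None,fx=4,fy=4,interpolation=2)
cv2.imwrite("pics/pre.png",np.hstack([a,b])[:,:,::-1])
E
```

```text
t: 5.4
position: [0.6863, 0.0492, 0.2154]
tcp_rot: [0.954, 0.039, 0.297, -0.012]
contact_force: [-0.3, -0.4, -1.9]
grip_width: 0.0157
finger_force: 30.0
t: 5.9
position: [0.6859, 0.0478, 0.2155]
tcp_rot: [0.954, 0.038, 0.297, -0.012]
contact_force: [0.1, -0.4, -1.3]
grip_width: 0.0157
finger_force: 30.0
shift mm [ 1.721 -1.087 -2.603] rot [-0.001  0.006  0.001] t 5.9
```

View pics/pre.png

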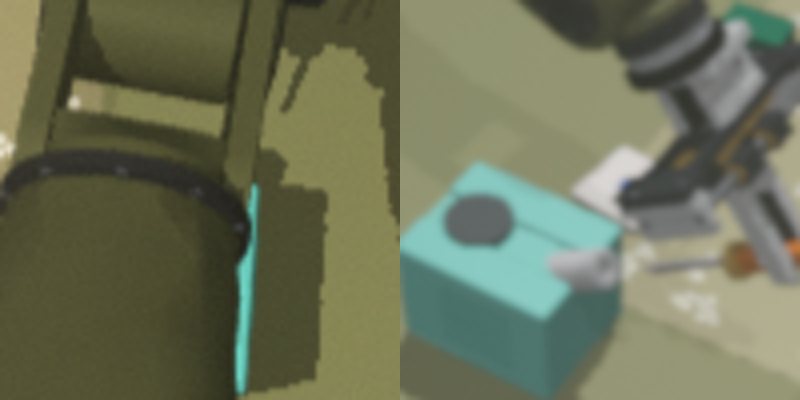

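The right half of the picture (scene view) shows the rod held in line with the tube. The rod tip is at about (651,267), collar at (738,260), and mouth at about (610,266). The top view is blocked by the forearm.

```bash
cat >> c.py <<'E'
def gp_now():
    s=read_state(); q=R.from_quat(s["tcp_rot"]); g=np.array(s["position"])-q.apply([0,0,gp]); return g,-q.apply([1,0,0])
E
python3 - <<'E'
from c import *
g,u=gp_now(); crop=lambda p:((p-[260,120])+.5)*4-.5+[400,0]
for n,d in(("collar",.046),("tip",.145)): print(n,g+u*d,crop(proj("scene",g+u*d)))
for M in([.5195,.0355,.125],[.519,.0343,.125]): print("mouth",crop(proj("scene",M)),crop(proj("scene",np.array(M)+[0,0,.003])),crop(proj("scene",np.array(M)+[0,.003,0])))
# edge profiles: column scan of the rod and the mouth in the saved picture
s=cv2.imread("pics/pre.png")[:,400:]
cv2.imwrite("pics/pre2.png",cv2.resize(s[200:320,120:380],None,fx=3,fy=3))
E
```

```text
collar [0.638 0.044 0.205] [738.933 258.884]
tip [0.556 0.038 0.148] [643.53  267.163]
mouth [604.253 268.152] [604.217 265.613] [606.506 265.902]
mouth [602.846 268.777] [602.808 266.239] [605.102 266.526]
```

View pics/pre2.png

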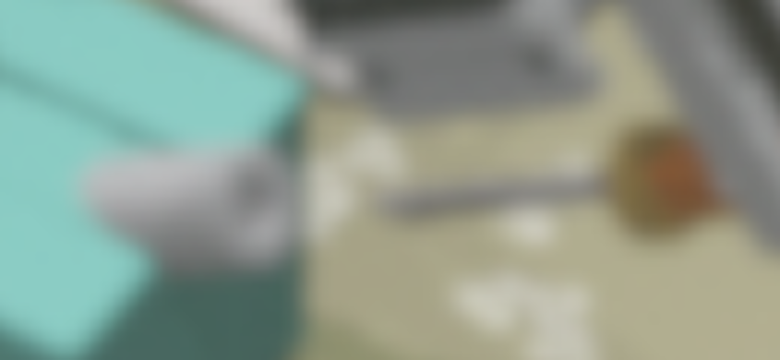

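```bash
python3 -m handwheel '[[[1,-1,-2,0,0.003,0],[1.7,-1.1,-2.6,0,0.006,0],[-8,-1.1,-2.6,0,0.006,0],[-22,-1.1,-2.6,0,0.006,0],[-30,-1.1,-2.6,0,0.006,0]]]'; python3 -m handwheel '[[[0,0,0,0,0,0],[0,0,0,0,0,0],[0,0,0,0,0,0],[0,0,0,0,0,0],[0,0,0,0,0,0]]]'
python3 - <<'E'
from c import *
go([.675,.048,.234],4.5,35)
s=get_image("scene"); b=cv2.resize(s[160:210,290:355],None,fx=12,fy=12,interpolation=2)
cv2.imwrite("pics/near.png",b[:,:,::-1]); g,u=gp_now()
f=lambda p:((proj("scene",p)-[290,160])+.5)*12-.5
print(f(g+u*.145),f(g+u*.046),f(np.array([.5195,.0355,.125])))
E
```

```text
t: 6.5
position: [0.6585, 0.0471, 0.1991]
tcp_rot: [0.953, 0.038, 0.299, -0.012]
contact_force: [-0.4, -0.1, -0.1]
grip_width: 0.0158
finger_force: 30.0
t: 7.0
position: [0.66, 0.0472, 0.2004]
tcp_rot: [0.953, 0.038, 0.3, -0.012]
contact_force: [-0.2, 0.4, -1.0]
grip_width: 0.0161
finger_force: 30.0
shift mm [31.585  0.398 -0.151] rot [-0.001  0.001  0.002] t 7.0
[290.517 322.046] [566.24  295.703] [253.758 325.456]
```

View pics/near.png

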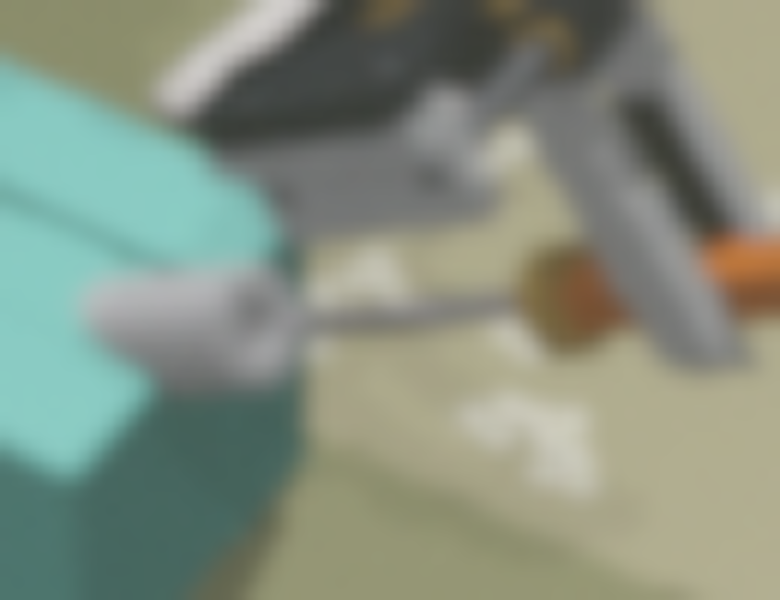

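The near view shows the mouth spanning roughly y 262–388 around (255,325). The rod line reaches that point at y of about 326, so it is aligned and I'll enter gently.

```bash
python3 -m handwheel '[[[-5,0.4,0,0,0,0],[-9,0.4,0,0,0,0],[-13,0.4,0,0,0,0],[-16,0.4,0,0,0,0],[-18,0.4,0,0,0,0]]]'; python3 -m handwheel '[[[-3,0,0,0,0,0],[-6,0,0,0,0,0],[-9,0,0,0,0,0],[-12,0,0,0,0,0],[-15,0,0,0,0,0]]]'
python3 - <<'E'
from c import *
s=read_state();print(s["contact_force"],s["torque"])
go([.675,.048,.234],4.5,35)
E
```

```text
t: 7.55
position: [0.6449, 0.0455, 0.1898]
tcp_rot: [0.953, 0.038, 0.3, -0.012]
contact_force: [-0.7, 0.2, -0.2]
grip_width: 0.0157
finger_force: 30.0
t: 8.05
position: [0.6327, 0.0445, 0.1812]
tcp_rot: [0.953, 0.038, 0.3, -0.012]
contact_force: [0.3, -0.5, -0.7]
grip_width: 0.0159
finger_force: 30.0
[ 0.331 -0.473 -0.719] [0.004 0.358 0.045]
shift mm [65.049 -0.028 -0.132] rot [-0.001  0.001  0.002] t 8.05
```

```bash
python3 -m handwheel '[[[-6,0,0,0,0,0],[-14,0,0,0,0,0],[-22,0,0,0,0,0],[-30,0,0,0,0,0],[-36,0,0,0,0,0]]]'
python3 - <<'E'
from c import *
s=read_state();print(s["contact_force"],s["torque"])
go([.675,.048,.234],4.5,35)
s=get_image("scene"); b=cv2.resize(s[160:210,290:355],None,fx=12,fy=12,interpolation=2)
cv2.imwrite("pics/in.png",b[:,:,::-1])
E
```

```text
t: 8.55
position: [0.6027, 0.0421, 0.1602]
tcp_rot: [0.953, 0.038, 0.3, -0.012]
contact_force: [-0.6, -0.5, -0.5]
grip_width: 0.016
finger_force: 30.0
[-0.603 -0.54  -0.505] [-0.033  0.352 -0.03 ]
shift mm [101.699  -0.014  -0.174] rot [-0.001  0.001  0.002] t 8.55
```

View pics/in.png

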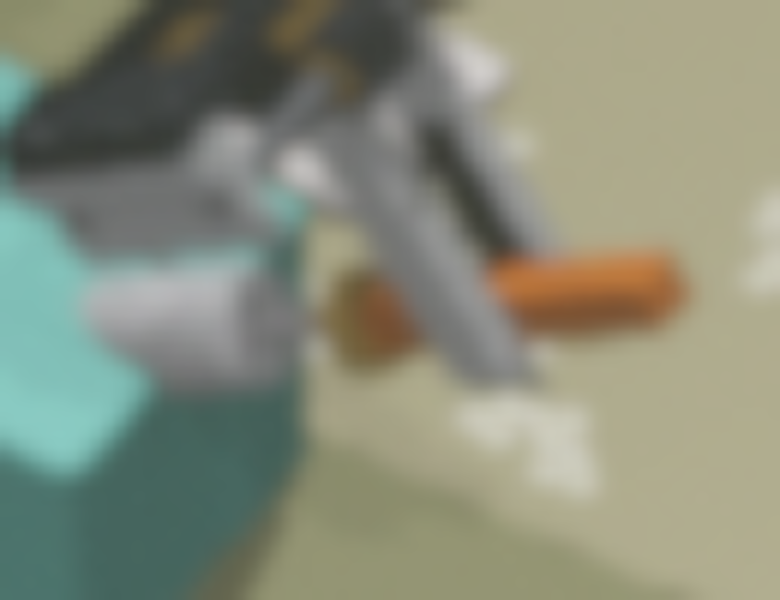

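The rod is inside the tube, with the collar at (355,318) about 38 mm short of the rim at (290,322), and there is no side force. I'll continue slowly to the rim.

```bash
python3 -m handwheel '[[[-7,0,0,0,0,0],[-14,0,0,0,0,0],[-21,0,0,0,0,0],[-27,0,0,0,0,0],[-31,0,0,0,0,0]]]'; python3 -m handwheel '[[[-1,0,0,0,0,0],[-2,0,0,0,0,0],[-3,0,0,0,0,0],[-4,0,0,0,0,0],[-5,0,0,0,0,0]]]'
python3 - <<'E'
from c import *
s=read_state();print(s["contact_force"],s["torque"])
go([.675,.048,.234],4.5,35)
E
```

```text
t: 9.1
position: [0.5776, 0.0401, 0.1426]
tcp_rot: [0.953, 0.038, 0.3, -0.012]
contact_force: [0.3, 0.3, -1.1]
grip_width: 0.0159
finger_force: 30.0
t: 9.6
position: [0.5741, 0.0398, 0.1401]
tcp_rot: [0.953, 0.038, 0.3, -0.012]
contact_force: [-0.8, -0.2, -0.1]
grip_width: 0.0159
finger_force: 30.0
[-0.823 -0.235 -0.121] [-0.026  0.321 -0.021]
shift mm [136.772   0.     -0.126] rot [-0.001  0.001  0.002] t 9.6
```

```bash
python3 -m handwheel '[[[-0.5,0,0,0,0,0],[-1,0,0,0,0,0],[-1.5,0,0,0,0,0],[-2,0,0,0,0,0],[-2.5,0,0,0,0,0]]]' | grep -E "pos|force"; python3 -m handwheel '[[[-0.5,0,0,0,0,0],[-1,0,0,0,0,0],[-1.3,0,0,0,0,0],[-1.7,0,0,0,0,0],[-2,0,0,0,0,0]]]'| grep -E "pos|force"
```

```text
position: [0.5727, 0.0396, 0.1395]
contact_force: [6.8, 0.8, 1.6]
finger_force: 30.0
position: [0.5726, 0.0395, 0.1399]
contact_force: [13.9, 1.5, 3.7]
finger_force: 30.0
```

```bash
for i in 1 2 3; do python3 -m handwheel '[[[0,0,0,0,0,0],[0,0,0,0,0,0],[0,0,0,0,0,0],[0,0,0,0,0,0],[0,0,0,0,0,0]]]' | grep -E "pos|contact"; done;  python3 -c "
from c import *
go([.675,.048,.234],4.5,35)"
```

```text
position: [0.5726, 0.0395, 0.1398]
contact_force: [12.0, 2.5, 2.6]
position: [0.5726, 0.0395, 0.1399]
contact_force: [13.5, 2.4, 2.2]
position: [0.5726, 0.0395, 0.1399]
contact_force: [13.3, 2.4, 2.2]
shift mm [138.142  -0.241   1.452] rot [-0.    -0.006  0.002] t 12.1
```

```bash
python3 -m handwheel '[[[3,0,0,0,0,0],[8,0,0,0,0,0],[16,0,0,0,0,0],[26,0,0,0,0,0],[36,0,0,0,0,0]]]' | grep -E "pos|contact"; python3 -m handwheel '[[[10,0,0,0,0,0],[20,0,0,0,0,0],[30,0,0,0,0,0],[40,0,0,0,0,0],[50,0,0,0,0,0]]]' | grep -E "pos|contact";python3 -m handwheel '[[[12,0,0,0,0,0],[26,0,0,0,0,0],[40,0,0,0,0,0],[50,0,0,0,0,0],[57,0,0,0,0,0]]]'
python3 - <<'E'
from c import *
# end: tip over dot, tip z = 0.008+0.09, gauge level pointing -x at yaw 0
d=np.array([.4115,.2155,.008]); yaw=10
ax=np.array([np.cos(np.radians(yaw)),np.sin(np.radians(yaw)),0]); g=d+[0,0,.095]+ax*.145
print(g); go(g+[0,0,.1],yaw,0); go([.69,.05,.30],yaw,0)
for n,uv,z in(("mug",(195,157),.09),("pick",(168,209),.065),("wax",(163,244),.028)): print(n,plane("top",uv,z))
E
```

```text
position: [0.6006, 0.0419, 0.1587]
contact_force: [-0.6, 0.5, -1.2]
position: [0.6413, 0.0453, 0.1873]
contact_force: [0.5, -0.5, -1.1]
t: 13.6
position: [0.6879, 0.049, 0.2199]
tcp_rot: [0.953, 0.038, 0.3, -0.012]
contact_force: [-0.6, -0.1, -1.8]
grip_width: 0.0159
finger_force: 30.0
[0.554 0.241 0.103]
shift mm [-116.902 -201.8    -38.243] rot [ 0.029 -0.61  -0.091] t 13.6
shift mm [ 36.945  -0.806 -48.996] rot [ 0.029 -0.61  -0.091] t 13.6
mug [0.658 0.395 0.09 ]
pick [0.491 0.451 0.065]
wax [0.386 0.458 0.028]
```

```bash
python3 -m handwheel '[[[15,-3,-20,0,-0.04,-0.01],[25,-15,-38,0.01,-0.12,-0.02],[20,-40,-48,0.01,-0.22,-0.03],[5,-70,-50,0.015,-0.32,-0.05],[-20,-100,-50,0.02,-0.42,-0.06]]]' | grep -E "pos|contact"; python3 -c "
from c import *
go([.554,.241,.203],10,0)"
```

```text
position: [0.6343, 0.1458, 0.2502]
contact_force: [0.1, -0.1, -1.5]
shift mm [ -76.977 -106.009   51.954] rot [ 0.008 -0.188 -0.031] t 14.1
```

```bash
python3 -m handwheel '[[[-18,-25,8,0.002,-0.07,-0.01],[-38,-52,20,0.005,-0.13,-0.02],[-56,-80,35,0.008,-0.175,-0.03],[-70,-98,47,0.008,-0.188,-0.031],[-77,-106,52,0.008,-0.188,-0.031]]]' | grep -E "pos|contact"; python3 -m handwheel '[[[0,0,5,0,0,0],[0,0,15,0,0,0],[0,0,28,0,0,0],[0,0,40,0,0,0],[0,0,50,0,0,0]]]' | grep -E "pos|contact"; python3 -c "
from c import *
go([.554,.241,.103],10,0)"
```

```text
position: [0.5529, 0.2414, 0.1812]
contact_force: [-0.4, -0.1, -1.4]
position: [0.5542, 0.2396, 0.1314]
contact_force: [-0.3, -0.3, -1.5]
shift mm [ 0.014 -1.386 47.239] rot [ 0.    -0.001 -0.001] t 15.1
```

```bash
python3 -m handwheel '[[[0,-1,10,0,0,0],[0,-1.4,22,0,0,0],[0,-1.4,34,0,0,0],[0,-1.4,43,0,0,0],[0,-1.4,47,0,0,0]]]' | grep -E "pos|contact"; for i in 1 2; do python3 -m handwheel '[[[0,0,0,0,0,0],[0,0,0,0,0,0],[0,0,0,0,0,0],[0,0,0,0,0,0],[0,0,0,0,0,0]]]' | grep -E "pos|contact"; done
python3 - <<'E'
from c import *
go([.554,.241,.103],10,0)
g,u=gp_now(); tip=g+u*.145
s=get_image("scene"); t=get_image("top")
b=cv2.resize(s[120:220,270:370],None,fx=6,fy=6,interpolation=2); a=cv2.resize(t[150:300,200:320],None,fx=4,fy=4,interpolation=2)
v=np.zeros((600,800,3),np.uint8); v[:,:320]=a[:,:320]; v[:,320:]=b[:,:480]; cv2.imwrite("pics/end.png",v[:,:,::-1])
f=lambda p:((proj("scene",p)-[270,120])+.5)*6-.5+[320,0]
print(tip,u,"tip",f(tip),"collar",f(g+u*.046),"dot",f([.4115,.2155,.008]))
E
```

```text
position: [0.5537, 0.2415, 0.0846]
contact_force: [1.3, 0.8, -0.7]
position: [0.5541, 0.2416, 0.0861]
contact_force: [-0.8, 0.0, -0.8]
position: [0.554, 0.2416, 0.0858]
contact_force: [-0.0, -0.1, -0.7]
shift mm [-0.096  0.596  1.617] rot [ 0.    -0.002  0.   ] t 16.6
[0.411 0.216 0.104] [-0.985 -0.174 -0.002] tip [603.126 162.653] collar [756.259 214.013] dot [602.427 279.472]
```

View pics/end.png

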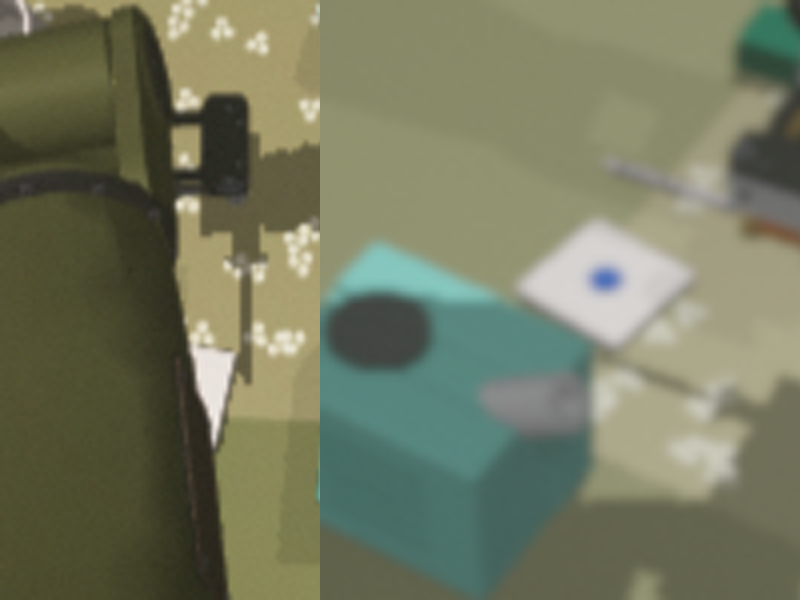

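The tip is at (605,162), directly above the dot at (604,279). I'll check the rod's level numerically.

Run:
```python
from c import *
s=np.mean([get_image("scene").astype(float) for _ in range(4)],0)
g,u=gp_now(); 
# rod pixels: bluish relative to the olive table (B-(R+G)/2 high)
m=s[:,:,2]-(s[:,:,0]+s[:,:,1])/2
pts=[]
for x in range(319,339):
    y0=proj("scene",g+u*.145)[1]+(x-proj("scene",g+u*.145)[0])*.32
    ys=np.arange(int(y0)-5,int(y0)+6); w=np.clip(m[ys,x]-np.median(m[ys,x])-4,0,None)
    if w.sum()>0: pts.append((x,(w*ys).sum()/w.sum(),w.sum()))
p=np.array(pts); print(p.T)
for th in(-4,-2,0,2,4):
    v=R.from_rotvec(np.radians(th)*np.cross(u,[0,0,1])).apply(u)  # + = nose up
    a,b=proj("scene",g+v*.145),proj("scene",g+v*.055); k=(b-a)[1]/(b-a)[0]; print(th,k,a,a[1]+k*(330-a[0]))
```

```text
[[319.    320.    321.    322.    323.    324.    325.    326.    327.
  328.    329.    330.    331.    332.    333.    334.    335.    336.
  337.    338.   ]
 [147.39  147.697 148.009 148.335 148.588 148.909 149.299 149.595 149.991
  150.382 150.841 151.325 151.571 151.806 152.021 152.271 152.613 152.943
  153.119 153.   ]
 [ 45.5    48.625  53.     48.875  48.25   53.5    48.     42.25   40.625
   38.     22.75   30.375  30.625  20.625  17.875  18.     18.75   24.
   19.875   2.75 ]]
-4 0.2791119119286339 [316.86  148.834] 152.50161041703234
-2 0.30720999244266844 [316.794 147.757] 151.81367789022903
0 0.3353877780402547 [316.772 146.687] 151.12379392337988
2 0.3637147091385749 [316.795 145.627] 150.4302583889038
4 0.39226169637323444 [316.863 144.578] 149.73133516348452
```

```bash
python3 -c "
from h import *
s=read_state(); print(s['dq'],s['grip_width'],s['finger_force']); print(finish_job())"
```

```text
[-0.00141872 -0.00038178 -0.00034161  0.00079307  0.00028794 -0.0010875 ] 0.015906619958736733 29.999746084213257
the job is handed in; nothing more can be done
None
```

I took the gauge from its rest, pushed it in until the collar met the rim (about 13 N), held it there 1.5 s, drew it right out, and handed the job in with the gauge held still, level to about 1° and its tip about 95 mm above the tile's middle, at about 17 s on the robot's clock.

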